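# Refit the bowl plate on the kitchen scale

## Robot

A 6-joint arm with a two-finger parallel gripper is mounted at the origin on the work surface. World frame = base frame: x ahead of the robot, y to its left, z up, the work surface at z = 0. Lengths are in m, angles in rad, forces in N, time in s.
With the tool pointing down it reaches from about 0.375 to 0.975 m from the base axis. Payload 3.8 kg.
Tool frame: the origin (TCP) lies at the very end of the fingers, on their centre line; the grasp point (between the pads) lies 19 mm behind it (r.grasp_offset is the distance from the TCP to the grasp point, in m); z points along the fingers, y is the line along which they close (so a half turn about z gives the same grasp; the last joint's range is limited). The gripper opens to 88 mm and grips with 3 to 60 N. Pads are 18 mm wide; open, the fingers measure 123 mm over their backs; the gripper's body (75 mm by 187 mm) begins 45 mm behind the grasp point.
Start: joints at [-1.365, 0.264, 1.604, -0, 1.274, -0.037], TCP at [0.162, -0.655, 0.239] pointing down, gripper open.
Joint ranges: [-2.63, 2.63], [-0.94, 2.18], [0.31, 2.57], [-1.31, 4.45], [0, 2.66], [-2.55, 2.55]. Speed limits (rad/s): [2.57, 2.57, 3.14, 3.14, 3.14, 3.14].

## Interface

Orientations are given as [roll, pitch, yaw] about the fixed x, y, z axes, in that order (R = Rz(yaw) Ry(pitch) Rx(roll)).
In Python, from rig import r, get_image, camera_info gives the robot as it stands. The module is installed in compiled form; this text tells all that it offers.
- The arm moves only by the shell command python3 -m inch 'ROWS'. ROWS is JSON, one flat list of numbers, 5 for each row, row after row: the shift along the tool's x, y, z in units of 0.03 m (1.0 is 0.03 m), then the turn about the tool's z in units of 6 degrees (1.0 is 6 degrees), then the closure, from 0 (fully open) to 1 (shut). In form: [tx, ty, tz, yaw, fingers, tx, ty, tz, yaw, fingers, ...]. A call has 1 to 5 rows; each row shifts and turns the commanded pose from where the row before left it, along the tool's axes as they then stand; what a row does not reach is not made up. A row lasts 1/12 s, in which the tool goes at most 41.7 mm and 7.16 degrees, less where a joint would pass 70% of its speed; a pose out of reach is approached as far as the arm can. A call with a number of a shift or a turn outside -1 to 1 is refused whole. A call with a gripper value outside its range is refused whole. The fingers move at their own pace and stop on an object; the grip force is fixed at half the most. Time passes only in rows, so rows that do not move let the fingers close. It gives the time, the measured TCP pose, the force, the opening and the grip force at its end, in the units of the state.
- r.state(): the state, without advancing time (a new reading comes with each control period).
- get_image(name): name is "scene" or "side" or "wrist"; returns (picture, depth): 384x512x3 uint8, blue, green, red; 384x512 float32, m along the optical axis (not along the pixel's ray), 0 where there is no reading.
- camera_info(name): a dict with "K" (3x3 intrinsics, pixels), "R" (3x3) and "t" (3): a world point X has camera coordinates R X + t. Camera axes: x right, y down, z forward; pixel columns grow to the right and rows downward; lengths in m; the calibration is good to about 2 mm. A picture is of the moment at which its call begins: read the wrist's pose just before it. camera_info takes no time and is no camera call; for the wrist camera it gives the pose at the moment of the call.
- r.sign_off(): hands the job in; it is judged then, once.
The state is a dict: "clock": time; "joint_positions": joint angles; "joint_velocities": joint speeds; "effort": joint torques, N m; "position": TCP position; "eef_rot": TCP orientation; "wrist_force": force on the tool from outside, world axes, zero at the start; "torque": the same for the moment, N m; "opening": finger opening in m; "grasp_force": force on a finger pad.
Only numpy, scipy, OpenCV 4.12 (cv2) and the standard library are available. Lean on these libraries where they do the work, as an engineer would, in place of code of your own. Each camera call takes 0.05 s, during which the arm holds its last target. There are 200 camera calls.

## Task

The bowl plate of the kitchen scale has been washed and lies on the drying mat: put it back on the scale. Set it with its grooves over the three balls and press it gently past the spring clips until all three hold its rim and it sits fully home and level, never loading the scale past its 2 kg capacity, and leave the other things where they stand.

Things in the scene. Friction and masses are not known exactly. Their poses are not given: they have to be found in the camera images.
- scale: Kitchen scale, fixed: white body 240 x 200 x 55 mm, black display strip on top at its front. Origin on the bench under the axis of its upright column; x points to its back (away from the display), z up; it reaches 140 mm in front of the origin, 100 mm behind and to each side. The column is a height screw left at any setting from 0 to 30 mm, which is not measured and must be felt.
- carrier (a joint): Three-armed carrier on the column: arms at 0, 120, 240 degrees from the scale's x, each with a 12 mm steel ball 55 mm from the axis; ball centres 97 mm above the bench, the seat (a seated plate's origin) 91.5 mm (both plus the screw setting). Value: how far it has sunk on the load cell, m: 0 unloaded, 0.1 mm per newton of plate and push together (2 kg capacity = 20 N = 2 mm).
- clip_a (a joint): Upright spring clip at the end of the arm at 0 degrees, with a white 8 mm roller facing in, centre 78.5 mm from the axis and 97.8 mm above the bench (plus the screw setting) when free. The plate's rim must be pushed down past all three rollers, which then hold it down. Value: opening outward, rad: 0 free, under 0.05 with the plate loose on the rollers, about 0.11 with it home, at most 0.16.
- clip_b (a joint): The same clip on the arm at 120 degrees. What is felt: the plate first rests on the rollers about 8 mm above home; about 9 N in all (more if askew), its own weight included, takes it past them, and from about 3 mm above home the springs pull it down onto the balls, where it stops hard.
- clip_c (a joint): The same clip on the arm at 240 degrees. If the plate's grooves are not over the balls it stops about 6 mm too high and springs back up when let go.
- plate: Loose round steel bowl plate, 156 mm over its rolled rim (8 mm thick), 0.24 to 0.39 kg, right way up on the mat. Origin at the centre of its underside (bottom of the rim), z up. Deck top at 8 mm. It is held by the round collar in its middle: 62 mm outside, 54 mm inside, from the deck up to 34 mm above the origin. Seated, plate and column share one axis.
- ridge (a point): Outer end of one of the plate's three radial ridges (on the plate's x axis, 70 mm out, 14 mm above its origin); the others are at 120 and 240 degrees. They stand 9 mm above the deck, from 40 to 70 mm out; under each is a 90 degree vee groove, 18 mm wide at its mouth, for a ball. Seated, a ridge lies over each arm of the carrier: any turn by 120 degrees fits.
- mat: Grey drying mat 210 x 210 x 4 mm, fixed; origin at the centre of its underside. A row of other things (blue snack container, glass jar, 223 mm aluminium bottle, red cup, bamboo fork) stands along the bench's far edge, all beyond x = 0.75 m: leave it alone.
- bowl: Bystander: white ceramic bowl, 170 mm across, 75 mm high; origin under its centre.
- spice_tin: Bystander: steel spice tin with a black lid, 50 mm diameter, 81 mm high, between mat and scale; origin under its centre.

How it is judged:
By the outcome, as a careful person would: the job done as asked, in the order asked, and still so for the second after the job is handed in, with the robot touching nothing.
It also fails if it takes over 51 s, if anything falls off the work surface, if the arm or the gripper's body presses on something with over 40 N, if the wrist force passes 120 N, or if a joint passes its speed limit or range.

## Working session

There is one attempt and no reset: what is moved stays moved. The work goes in short steps, Python scripts to look and compute and a shell command to move; the robot and the scene stay as the last step left them, time stands still between calls to the robot, and variables do not carry over. Pictures are saved under pics/ and viewed, at most 10 in all, crops included, and the job is handed in when it is done.

```bash
mkdir -p pics; cat > h.py <<'E'
import numpy as np, cv2
from rig import r,get_image,camera_info
def cloud(n):
    ci=camera_info(n); im,d=get_image(n)
    K,R,t=map(np.array,(ci["K"],ci["R"],ci["t"]))
    v,u=np.indices(d.shape)
    P=np.stack([(u-K[0,2])/K[0,0]*d,(v-K[1,2])/K[1,1]*d,d],-1)
    return im,d,(P-t.ravel())@R
E
python3 - <<'E'
from h import *
s=r.state(); print(s)
o=[]
for n in("scene","side"):
    im,d,P=cloud(n); np.savez(n+".npz",im=im,d=d,P=P); o.append(im)
    ci=camera_info(n); print(n,-np.array(ci["R"]).T@np.ravel(ci["t"]),ci["K"][0])
    cv2.imwrite(f"pics/{n}0.png",cv2.resize(im,(800,600)))
E
```

```text
{'clock': 0.0, 'joint_positions': array([-1.36486550e+00,  2.64747167e-01,  1.60537397e+00, -1.07236063e-05,
        1.27368410e+00, -3.69050804e-02]), 'joint_velocities': array([ 0.00016058, -0.00195677, -0.00059442,  0.00052278, -0.00022219,
       -0.0013097 ]), 'effort': array([ 3.22099404e-04, -5.02106917e+01, -3.56879997e+01,  7.28611043e-02,
        2.94340134e-02, -1.86736020e-04]), 'position': array([ 0.16215442, -0.65450314,  0.23739204]), 'eef_rot': array([-3.13938119e+00, -7.13973519e-05,  2.42838976e-01]), 'wrist_force': array([-0.47443645,  0.00292627,  0.12299075]), 'torque': array([ 0.00756424,  0.0019692 , -0.02027733]), 'grasp_force': 0.0, 'opening': 0.08821098389955244}
scene [ 1.31017023 -0.08415946  0.55958391] [358.52701083   0.         254.82704005]
side [0.84394666 0.97729224 0.81611143] [460.40888796   0.         254.4080721 ]
```

View pics/scene0.png

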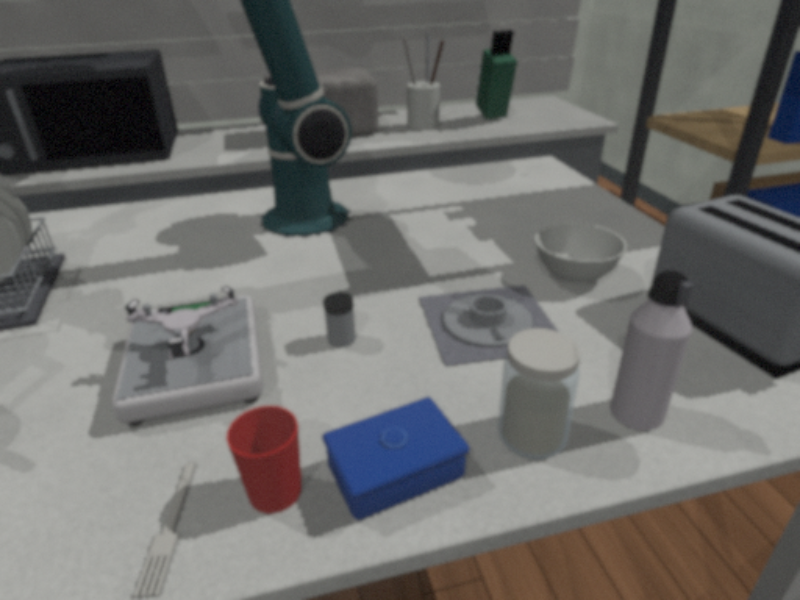

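View pics/side0.png

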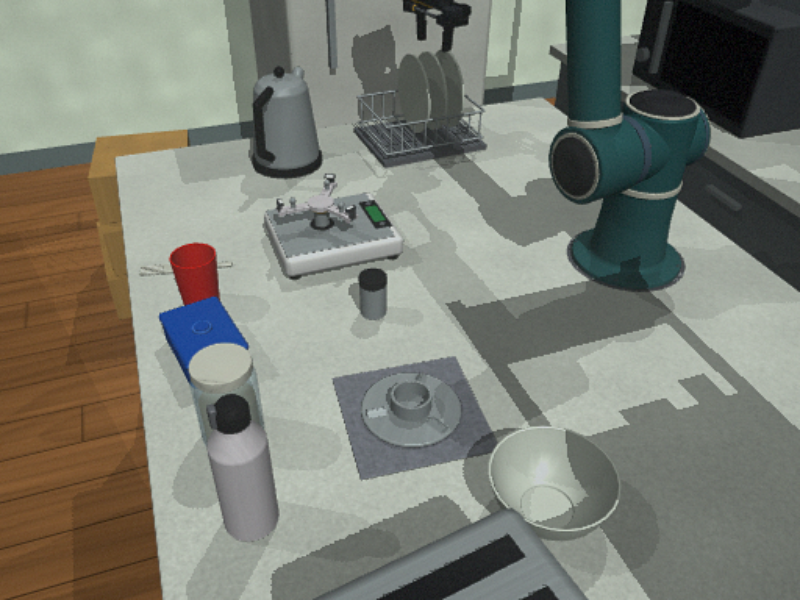

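The side view shows the plate collar at about (262,256) in native pixels, with ridges towards (375,412), (440,422) and (425,378) in the 800-px view. The scale column is at about (205,134) native. The tin stands between them at (372,293) in the 800-px view.

```bash
python3 - <<'E'
from h import *
from scipy.optimize import least_squares
def circ(Q,rad=None):
    f=lambda p:np.hypot(Q[:,0]-p[0],Q[:,1]-p[1])-(p[2] if rad is None else rad)
    s=least_squares(f,[*Q[:,:2].mean(0),0.03],loss='soft_l1',f_scale=.002); return s.x,np.abs(s.fun).mean()
for n in("side","scene"):
    z=np.load(n+".npz");P=z["P"];ok=z["d"]>0
    print(n)
    if n=="side": c0=P[266,262]; 
    # plate region
    A=P[ok]
    print("c0",c0)
    m=(np.hypot(A[:,0]-c0[0],A[:,1]-c0[1])<.08)
    C=A[m&(A[:,2]>.033)&(A[:,2]<.045)]; print("collar",len(C),C.mean(0),circ(C))
    Q=A[(np.hypot(A[:,0]-c0[0],A[:,1]-c0[1])<.2)&(A[:,2]<.03)&(A[:,2]>-.01)]
    print(np.histogram(Q[:,2],np.arange(-.01,.03,.002)))
    if n=="side": sc=P[134,205]; print("col",sc)
    B=A[(np.abs(A[:,:2]-sc[:2]).max(1)<.2)]
    print(np.histogram(B[:,2],np.arange(.03,.15,.004)))
    T=B[(B[:,2]>.050)&(B[:,2]<.060)]
    print("body",T.mean(0),cv2.minAreaRect((T[:,:2]*1000).astype(np.float32)))
    H=B[(B[:,2]>.085)]; print("car",len(H),H.mean(0),H[:,2].max(),np.ptp(H,axis=0))
# height-map pictures top-down around both
z=np.load("side.npz");P=z["P"];im=z["im"]
for nm,c in(("pl",c0),("sc",sc)):
    W=np.zeros((300,300,3),np.uint8)
    H=np.full((300,300),-1.)
    for p,cc in zip(P.reshape(-1,3),im.reshape(-1,3)):
        i,j=int(150-(p[0]-c[0])*1000),int(150-(p[1]-c[1])*1000)
        if 0<=i<300 and 0<=j<300 and p[2]>H[i,j]: H[i,j]=p[2]; cv2.circle(W,(j,i),1,cc.tolist(),-1)
    cv2.imwrite(f"pics/top_{nm}.png",W)
a=np.hstack([cv2.imread("pics/top_pl.png"),cv2.imread("pics/top_sc.png")])
cv2.imwrite("pics/top.png",cv2.resize(a,(800,400)))
E
```

```text
side
c0 [0.56881145 0.28162493 0.02137339]
collar 178 [0.55767916 0.25695849 0.03751672] (array([0.55758086, 0.25654112, 0.02912021]), np.float64(0.0014217919362432977))
(array([   0,    0,    4,  277, 2592, 5019, 2899, 1795,  697,  176,  486,
        873,  447,  140,  111,   79,   73,   58,   61]), array([-0.01 , -0.008, -0.006, -0.004, -0.002,  0.   ,  0.002,  0.004,
        0.006,  0.008,  0.01 ,  0.012,  0.014,  0.016,  0.018,  0.02 ,
        0.022,  0.024,  0.026,  0.028]))
col [ 0.57053601 -0.2114561   0.10311451]
(array([ 100,  105,   89,  111,  143,  234, 1060,  766,   30,    9,   10,
         13,   28,   19,    9,    2,   10,   43,  103,  205,   58,   18,
         31,   53,   16,    0,    0,    0,    0]), array([0.03 , 0.034, 0.038, 0.042, 0.046, 0.05 , 0.054, 0.058, 0.062,
       0.066, 0.07 , 0.074, 0.078, 0.082, 0.086, 0.09 , 0.094, 0.098,
       0.102, 0.106, 0.11 , 0.114, 0.118, 0.122, 0.126, 0.13 , 0.134,
       0.138, 0.142, 0.146]))
body [ 0.55116143 -0.20710693  0.05674619] ((545.776123046875, -226.6061248779297), (235.96771240234375, 195.4891815185547), 0.728195667
[... 577 characters left out ...]
026,  0.028]))
(array([ 149,  155,  149,  183,  245,  366, 1750, 1778,   19,   17,   17,
         19,   23,   33,   10,    2,    1,   71,  121,  443,   99,   38,
         46,  127,   29,    0,    0,    0,    0]), array([0.03 , 0.034, 0.038, 0.042, 0.046, 0.05 , 0.054, 0.058, 0.062,
       0.066, 0.07 , 0.074, 0.078, 0.082, 0.086, 0.09 , 0.094, 0.098,
       0.102, 0.106, 0.11 , 0.114, 0.118, 0.122, 0.126, 0.13 , 0.134,
       0.138, 0.142, 0.146]))
body [ 0.58325759 -0.23100149  0.05731288] ((546.9982299804688, -171.84991455078125), (237.02035522460938, 320.4044494628906), 0.40577107667922974)
car 989 [ 0.56903406 -0.23406197  0.11060282] 0.1276623015567785 [0.14418482 0.16105554 0.04249337]
```

View pics/top.png

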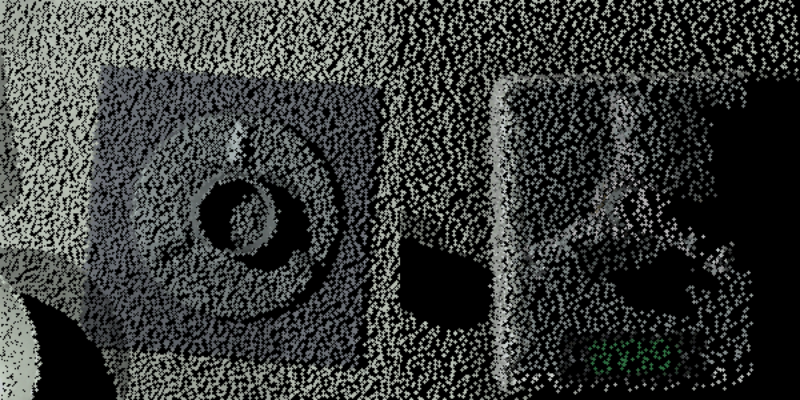

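The top-down view puts the plate's ridge nearly along +x from its centre at (0.558, 0.2555). The scale's display faces the robot, so scale x is about world +x, with its origin near (0.567, -0.23). I'll get the wrist camera offset, then go over the scale first because it is on the way.

```bash
cat >> h.py <<'E'
def totool(d,yaw):  # world shift -> tool units
    c,s=np.cos(yaw),np.sin(yaw); return np.round(np.array([d[0]*c+d[1]*s,d[0]*s-d[1]*c,-d[2]])/.03,3)
E
python3 - <<'E'
from h import *
ci=camera_info("wrist");R=np.array(ci["R"]);C=-R.T@np.ravel(ci["t"]);s=r.state()
y=s["eef_rot"][2];d=C-s["position"]
print("cam offset",d,"tool units",totool(d,y)*30,"axis",R[2],ci["K"])
print(totool(np.array([.567,-.23,.30])-s["position"],y), totool(np.array([-.009,.4855,0]),0))
E
```

```text
cam offset [0.07602304 0.0187088  0.14622329] tool units [ 7.8300e+01  1.2000e-01 -1.4622e+02] axis [-0.29231517 -0.07045823 -0.95372296] [[302.40355631   0.         258.2940899 ]
 [  0.         302.40355631 196.75726828]
 [  0.           0.           1.        ]]
[ 16.502 -10.493  -2.083] [ -0.3   -16.183  -0.   ]
```

```bash
python3 -m inch '[0.86,-0.5,-0.1,0,0, 0.86,-0.5,-0.1,0,0, 0.86,-0.5,-0.1,0,0, 0.86,-0.5,-0.1,0,0, 0.86,-0.5,-0.1,0,0]'
python3 -m inch '[0.86,-0.5,-0.1,0,0, 0.86,-0.5,-0.1,0,0, 0.86,-0.5,-0.1,0,0, 0.86,-0.5,-0.1,0,0, 0.86,-0.5,-0.1,0,0]'
python3 -m inch '[0.86,-0.5,-0.1,0,0, 0.86,-0.5,-0.1,0,0, 0.86,-0.5,-0.1,0,0, 0.86,-0.5,-0.1,0,0, 0.86,-0.5,-0.1,0,0]'
python3 -m inch '[0.86,-0.5,-0.1,0,0, 0.86,-0.5,-0.1,0,0, 0.86,-0.5,-0.1,0,0, 0.86,-0.5,-0.1,0,0, 0.86,-0.5,-0.1,0,0]'
python3 -m inch '[0,0,0,0.8,0, 0,0,0,0.8,0, 0,0,0,0.72,0, 0,0,0,0,0, 0,0,0,0,0]'
python3 - <<'E'
from h import *
s=r.state();print(s["clock"],s["position"],s["eef_rot"])
im,d,P=cloud("wrist");np.savez("w1.npz",im=im,d=d,P=P,K=camera_info("wrist")["K"],R=camera_info("wrist")["R"],t=camera_info("wrist")["t"])
cv2.imwrite("pics/w1.png",cv2.resize(im,(800,600),interpolation=cv2.INTER_CUBIC))
E
```

```text
clock: 0.52
position: [0.27, -0.55, 0.2531]
eef_rot: [-3.14, 0.0, 0.242]
wrist_force: [0.4, -0.2, 0.1]
opening: 0.0883
grasp_force: 0.0
clock: 0.93
position: [0.3773, -0.4461, 0.2683]
eef_rot: [-3.141, 0.0, 0.243]
wrist_force: [0.1, 0.4, -1.2]
opening: 0.0881
grasp_force: 0.0
clock: 1.35
position: [0.4844, -0.3424, 0.2833]
eef_rot: [-3.141, 0.001, 0.243]
wrist_force: [-0.1, -0.8, -0.1]
opening: 0.0883
grasp_force: 0.0
clock: 1.77
position: [0.5917, -0.2386, 0.2983]
eef_rot: [-3.141, 0.001, 0.243]
wrist_force: [0.1, -0.4, 0.3]
opening: 0.0881
grasp_force: 0.0
clock: 2.18
position: [0.5908, -0.2397, 0.2981]
eef_rot: [-3.141, 0.001, 0.002]
wrist_force: [-0.4, 0.1, -0.0]
opening: 0.0881
grasp_force: 0.0
2.1833 [ 0.59080474 -0.23972024  0.29812099] [-3.14113427e+00  8.99791257e-04  2.16521079e-03]
```

View pics/w1.png

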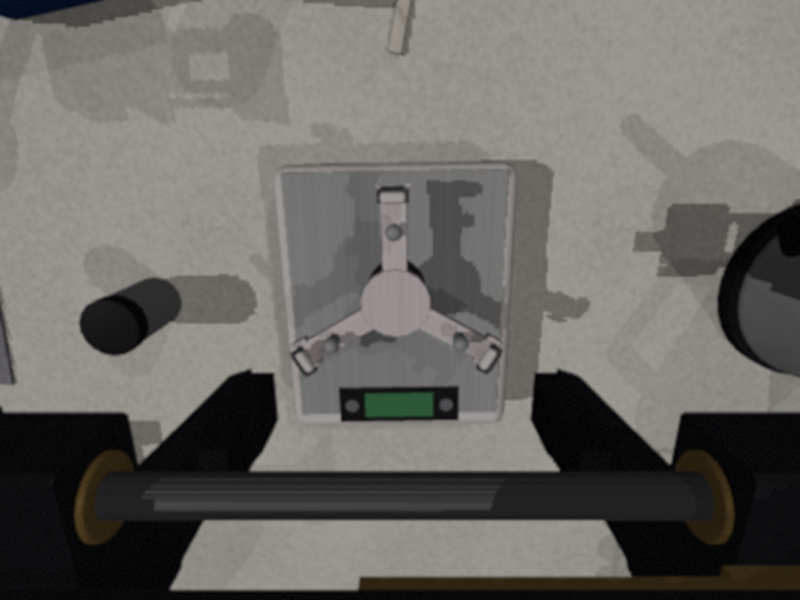

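The wrist view shows the carrier clearly: balls near (393,232), (331,346) and (461,343), and hub at (396,303) in the 800-px view. I'll enlarge it to refine the pixels.

```bash
python3 - <<'E'
from h import *
im=np.load("w1.npz")["im"]
c=im[110:245,180:330]; c=cv2.resize(c,None,fx=5.3,fy=4.44,interpolation=cv2.INTER_NEAREST)
c=cv2.resize(im[112:242,180:328],None,fx=4.5,fy=4.5,interpolation=cv2.INTER_NEAREST)
cv2.imwrite("pics/w1c.png",cv2.convertScaleAbs(c,alpha=1.4))
E
```

```text
(no output)
```

View pics/w1c.png

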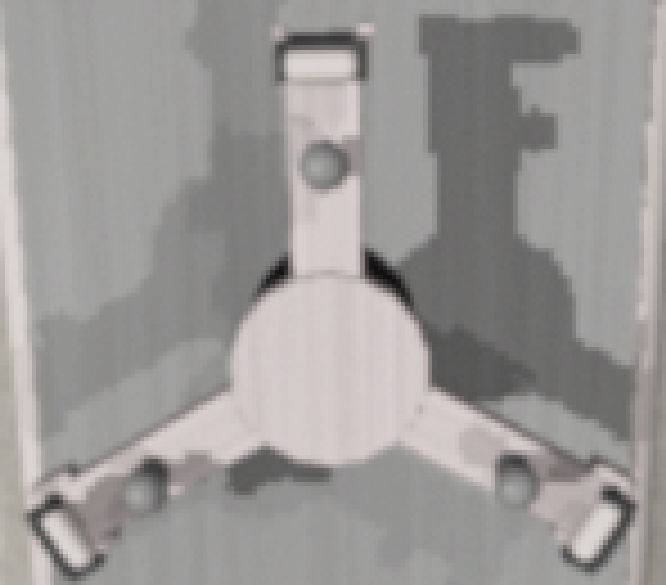

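```bash
cat >> h.py <<'E'
from scipy.optimize import least_squares
def fit(px,obj,z,x0):
    """px native pixels, obj (r,angle,h) -> x,y,z,yaw"""
    K,R,t=z["K"],z["R"],z["t"].ravel()
    def pr(p):
        X=np.array([[p[0]+a*np.cos(b+p[3]),p[1]+a*np.sin(b+p[3]),p[2]+h] for a,b,h in obj])
        c=(X@R.T+t)@K.T; return c[:,:2]/c[:,2:]
    f=lambda p:(pr(p)-px).ravel()
    s=least_squares(f,x0,x_scale=[.1,.1,.1,1]); return s.x,s.fun.reshape(-1,2)
E
python3 - <<'E'
from h import *
z=np.load("w1.npz")
q=np.array([[324,164],[147,487],[516,481],[319,66],[65,538],[597,532.]])/4.5-.5+[180,112]
D=np.pi*2/3
ob=[(.055,k*D,.097) for k in(0,1,2)]+[(.0785,k*D,.100) for k in(0,1,2)]
for n in(3,6):
    x,e=fit(q[:n],ob[:n],z,[.567,-.23,.01,0]);print(x,np.degrees(x[3]),np.round(e,2).tolist())
for p in q: u,v=np.round(p).astype(int); print(z["P"][v,u], end=" ")
P=z["P"]; print("hub",np.median(P[185:205,243:265,2]))
m=(P[...,2]>.045)&(P[...,2]<.065)&(abs(P[...,0]-.55)<.13)&(abs(P[...,1]+.23)<.12)
print("body",cv2.minAreaRect((P[m][:,:2]*1000).astype(np.float32)))
E
```

```text
[ 0.5660227  -0.23317837  0.02014299  0.01660406] 0.9513424028295089 [[-0.02, -0.02], [0.03, -0.01], [-0.01, 0.03]]
[ 0.56624229 -0.2329975   0.02233311  0.01573443] 0.9015166004624026 [[-0.19, 0.07], [-0.43, 0.49], [0.04, 0.59], [0.34, -0.37], [0.48, -0.18], [-0.26, -0.58]]
[ 0.62223266 -0.23284696  0.12590097] [ 0.54055239 -0.18692728  0.12497934] [ 0.54307548 -0.27987402  0.12519552] [ 0.64474503 -0.23091077  0.12514807] [ 0.5272063 -0.1657518  0.1255039] [ 0.52849705 -0.30095898  0.12559721] hub 0.1080520814806517
body ((547.5143432617188, -233.67938232421875), (237.03074645996094, 198.379638671875), 0.963699460029602)
```

Column axis is at (0.566, -0.233), yaw 0.94°, screw setting about 22 mm; the depth of the ball tops agrees, so the seat is at about 0.1135. Next I'll look at the plate.

```bash

python3 -m inch '[-0.015,-0.96,0.1,0,0, -0.015,-0.96,0.1,0,0, -0.015,-0.96,0.1,0,0, -0.015,-0.96,0.1,0,0, -0.015,-0.96,0.1,0,0]' >/dev/null
python3 -m inch '[-0.015,-0.96,0.2,0,0, -0.015,-0.96,0.2,0,0, -0.015,-0.96,0.2,0,0, -0.015,-0.96,0.2,0,0, -0.015,-0.96,0.2,0,0]' >/dev/null
python3 -m inch '[-0.015,-0.96,0.24,0,0, -0.015,-0.96,0.24,0,0, -0.015,-0.96,0.24,0,0, -0.015,-0.96,0.24,0,0, -0.015,-0.96,0.24,0,0]' >/dev/null
python3 -m inch '[-0.015,-0.96,0.24,0,0, -0.015,-0.96,0.24,0,0, 0,0,0,0,0, 0,0,0,0,0]'
python3 - <<'E'
from h import *
s=r.state();print(s["clock"],s["position"],s["eef_rot"])
im,d,P=cloud("wrist");ci=camera_info("wrist");np.savez("w2.npz",im=im,d=d,P=P,K=ci["K"],R=ci["R"],t=ci["t"])
m=np.abs(P[...,2]-.011)<.012
v,u=np.nonzero((np.hypot(P[...,0]-.558,P[...,1]-.2555)<.085)&(d>0)); a,b,c,e=u.min(),u.max(),v.min(),v.max();print(a,b,c,e)
cv2.imwrite("pics/w2.png",cv2.convertScaleAbs(cv2.resize(im[c:c+130,a:a+170],None,fx=4.5,fy=4.5,interpolation=cv2.INTER_NEAREST),alpha=1.4))
C=P[(np.hypot(P[...,0]-.558,P[...,1]-.2555)<.045)&(P[...,2]>.034)&(P[...,2]<.042)]
f=lambda p:np.hypot(C[:,0]-p[0],C[:,1]-p[1])-.029
q=least_squares(f,[.558,.2555],loss='soft_l1',f_scale=.001);print("collar",q.x,np.abs(q.fun).mean(),C[:,2].mean())
E
```

```text
clock: 3.82
position: [0.5828, 0.2505, 0.2024]
eef_rot: [3.141, 0.001, 0.003]
wrist_force: [0.2, 0.2, -0.3]
opening: 0.0879
grasp_force: 0.0
3.8167 [0.58275896 0.25053238 0.20242945] [3.14079398e+00 1.45609154e-03 3.48402431e-03]
0 511 119 383
collar [0.55932354 0.2559796 ] 0.0011301845871687646 0.037704073704187296
```

View pics/w2.png

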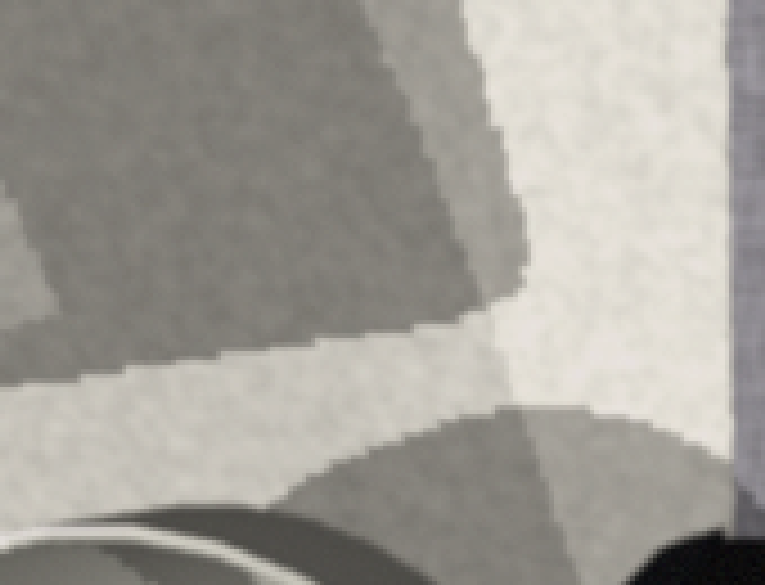

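That crop missed the plate and shows only the bowl and the mat edge. I'll re-crop from the saved picture.

```bash
python3 - <<'E'
from h import *
z=np.load("w2.npz");c=z["K"]@(z["R"]@np.array([.559,.256,.02])+z["t"].ravel());u,v=np.round(c[:2]/c[2]).astype(int)
a,b=u-88,v-66;print(a,b)
cv2.imwrite("pics/w2c.png",cv2.convertScaleAbs(cv2.resize(z["im"][b:b+133,a:a+177],None,fx=4.5,fy=4.5,interpolation=cv2.INTER_NEAREST),alpha=1.4))
E
```

```text
165 130
```

View pics/w2c.png

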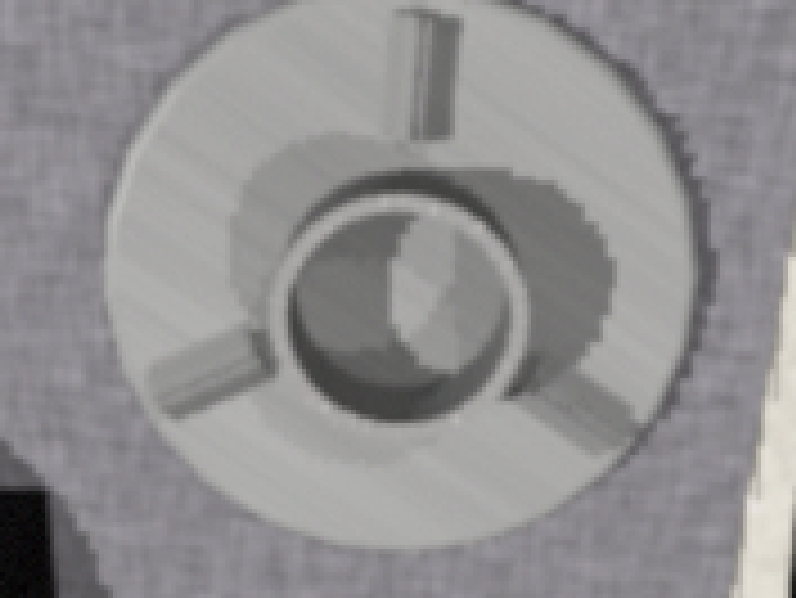

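The plate is clear now. The ridge ends are at crop (430,13), (158,397) and (618,440), and the collar top is centred at (399,308).

```bash
python3 - <<'E'
from h import *
z=np.load("w2.npz")
q=np.array([[430,13],[158,397],[618,440],[420,138],[263,349],[520,382],[399,308.]])/4.5-.5+[165,130]
D=np.pi*2/3
ob=[(.07,k*D,.008) for k in(0,1,2)]+[(.04,k*D,.008) for k in(0,1,2)]+[(0,0,.034)]
for i in([0,1,2,6],[0,1,2,3,4,5],range(7)):
    i=list(i);x,e=fit(q[i],[ob[k] for k in i],z,[.559,.256,.004,0]);print(x,np.degrees(x[3]),np.round(e,2).tolist())
E
```

```text
[ 0.56054011  0.25482701  0.00856346 -0.1007887 ] -5.774766912966434 [[-0.1, -0.73], [0.03, -0.97], [-0.21, -1.02], [0.26, 2.52]]
[ 0.55938932  0.25485291  0.00866449 -0.10743126] -6.155357778877331 [[0.31, 0.41], [-0.13, -0.36], [-0.51, 0.2], [-0.42, -0.04], [-0.54, 0.58], [1.28, -0.82]]
[ 0.55973399  0.25490542  0.00766775 -0.10746814] -6.157471026085339 [[0.26, -0.0], [-0.04, -0.95], [-0.66, -0.4], [-0.46, -0.51], [-0.5, 0.02], [1.18, -1.39], [0.2, 2.97]]
```

```bash

python3 -m inch '[0,0,0,1,0, -0.8,-0.08,0,0.03,0, 0,0,0.9,0,0, 0,0,0.9,0,0, 0,0,0.9,0,0]' >/dev/null
python3 -m inch '[0,0,0.9,0,0, 0,0,0.9,0,0, 0,0,0.5,0,0, 0,0,0,0,0, 0,0,0,0,0]'
python3 - <<'E'
from h import *
s=r.state();print(s["position"],s["eef_rot"], totool(np.array([.5592,.2555,.0145])-s["position"],s["eef_rot"][2]))
E
```

```text
clock: 4.7
position: [0.5597, 0.253, 0.053]
eef_rot: [3.141, 0.001, -0.109]
wrist_force: [-0.0, 0.1, 0.6]
opening: 0.0883
grasp_force: 0.0
[0.55966857 0.25298804 0.05299138] [ 3.14056164e+00  1.34075553e-03 -1.09203404e-01] [-0.025 -0.082  1.283]
```

```bash

python3 -m inch '[-0.02,-0.08,0.5,0,0, 0,0,0.5,0,0, 0,0,0.28,0,0, 0,0,0,0,0, 0,0,0,0,0]'
python3 -m inch '[0,0,0,0,1, 0,0,0,0,1, 0,0,0,0,1, 0,0,0,0,1, 0,0,0,0,1]' 
python3 -m inch '[0,0,0,0,1, 0,0,0,0,1, 0,0,0,0,1, 0,0,0,0,1, 0,0,0,0,1]'
```

```text
clock: 5.12
position: [0.5602, 0.2569, 0.0159]
eef_rot: [-3.141, -0.001, -0.108]
wrist_force: [-0.7, 0.1, 0.3]
opening: 0.0883
grasp_force: 0.0
clock: 5.53
position: [0.5599, 0.2567, 0.0157]
eef_rot: [3.141, -0.001, -0.107]
wrist_force: [-0.7, -2.5, 4.2]
opening: 0.0617
grasp_force: 30.0
clock: 5.95
position: [0.5599, 0.2567, 0.0157]
eef_rot: [3.141, -0.001, -0.107]
wrist_force: [-0.6, -2.7, 5.3]
opening: 0.0617
grasp_force: 30.0
```

```bash

python3 -m inch '[0,0,-0.3,0,1, 0,0,-0.9,0,1, 0,0,-0.9,0,1, 0,0,-0.9,0,1, 0,0,-0.9,0,1]'
python3 -m inch '[0,0,-0.9,0,1, 0,0,-0.9,0,1, 0,0,0,0,1, 0,0,0,0,1, 0,0,0,0,1]'
python3 - <<'E'
from h import *
F=[]
s=r.state();print(s["position"],s["eef_rot"],s["wrist_force"],s["torque"])
im,d,P=cloud("wrist");ci=camera_info("wrist");np.savez("w3.npz",im=im,d=d,P=P,K=ci["K"],R=ci["R"],t=ci["t"])
z=np.load("w3.npz");c=z["K"]@(z["R"]@(s["position"]+[0.02,0,0])+z["t"].ravel());u,v=np.round(c[:2]/c[2]).astype(int)
a,b=u-88,min(v-66,384-133);print(a,b)
cv2.imwrite("pics/w3c.png",cv2.convertScaleAbs(cv2.resize(z["im"][b:b+133,a:a+177],None,fx=4.5,fy=4.5,interpolation=cv2.INTER_NEAREST),alpha=1.4))
E
```

```text
clock: 6.37
position: [0.5583, 0.257, 0.132]
eef_rot: [3.141, 0.002, -0.108]
wrist_force: [-0.0, 0.6, -3.0]
opening: 0.0616
grasp_force: 30.0
clock: 6.78
position: [0.5582, 0.2567, 0.1838]
eef_rot: [3.14, 0.003, -0.108]
wrist_force: [-0.7, -0.3, -4.0]
opening: 0.0616
grasp_force: 30.0
[0.55816546 0.25665693 0.18379094] [ 3.14042971e+00  2.73709253e-03 -1.08027482e-01] [-0.65017952 -0.34747001 -4.04362398] [-0.03605794  0.02199277  0.04996811]
166 153
```

View pics/w3c.png

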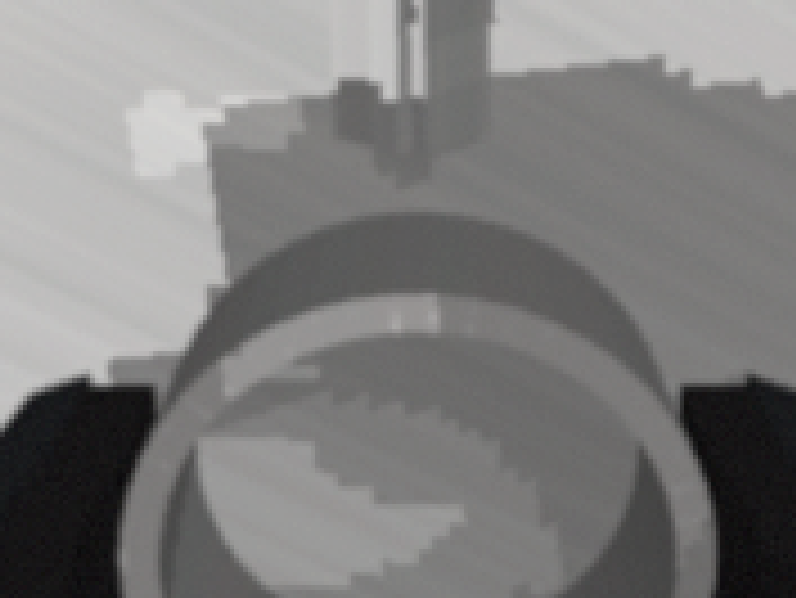

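Plate held; its ridge at column 413 lines up with the collar centre at 418, so plate yaw is about tool yaw. I'll check its tilt and centre from the cloud and compute the move.

```bash
python3 - <<'E'
from h import *
z=np.load("w3.npz");P=z["P"];d=z["d"];T=np.array([.5582,.2567,.1838])
Q=P[(d>0)]-T
h=np.hypot(Q[:,0],Q[:,1])
print(np.histogram(Q[(h<.09)][:,2],np.arange(-.02,.04,.003)))
C=Q[(h<.045)&(Q[:,2]>.018)&(Q[:,2]<.030)&(abs(Q[:,1])<.029)]
f=lambda p:np.hypot(C[:,0]-p[0],C[:,1]-p[1])-.029
q=least_squares(f,[0,0],loss='soft_l1',f_scale=.001);print("collar",q.x,np.abs(q.fun).mean(),C[:,2].mean(),len(C))
D=Q[(h>.045)&(h<.068)&(abs(Q[:,2]+.003)<.01)]
A=np.c_[D[:,:2],np.ones(len(D))];w=np.ones(len(D),bool)
for _ in range(5):
    k=np.linalg.lstsq(A[w],D[w,2],rcond=None)[0];e=D[:,2]-A@k;w=abs(e)<.003
print("deck plane",k,w.sum(),e[w].std())
R_=Q[(h<.09)&(h>.06)&(abs(Q[:,2]+.004)<.012)]
ang=np.arctan2(R_[:,1],R_[:,0]);
rim=[R_[(abs(ang-a)<.05)] for a in np.arange(-1,1.1,.25)]
print([ (round(a,2),round(float(np.hypot(*g[:,:2].T).max()),4)) for a,g in zip(np.arange(-1,1.1,.25),rim) if len(g)])
E
```

```text
(array([    0,     0,     0,     9,  1369, 34223,  1431,  1695,   681,
         620,   579,   614,   617,  1256,  1912,   374,   386,   335,
         356]), array([-0.02 , -0.017, -0.014, -0.011, -0.008, -0.005, -0.002,  0.001,
        0.004,  0.007,  0.01 ,  0.013,  0.016,  0.019,  0.022,  0.025,
        0.028,  0.031,  0.034,  0.037]))
collar [-0.0005271   0.00025318] 0.0011647058301154699 0.021823368744676094 2338
deck plane [-0.0016741 -0.0002033 -0.0036084] 15919 0.0006771014982113767
[(np.float64(-1.0), 0.0767), (np.float64(-0.75), 0.0765), (np.float64(-0.5), 0.0764), (np.float64(-0.25), 0.0763), (np.float64(0.0), 0.0765), (np.float64(0.25), 0.0764), (np.float64(0.5), 0.0764), (np.float64(0.75), 0.0766), (np.float64(1.0), 0.0768)]
```

```bash

python3 -m inch '[0,0,0,-0.6,1, 0,0,0,-0.59,1, 0,0.5,0,0,1, 0,0.96,0,0,1, 0,0.96,0,0,1]' >/dev/null
python3 -m inch '[0,0.96,0,0,1, 0,0.96,0,0,1, 0,0.96,0,0,1, 0,0.96,0,0,1, 0,0.96,0,0,1]' >/dev/null
python3 -m inch '[0,0.96,0,0,1, 0,0.96,0,0,1, 0,0.96,0,0,1, 0,0.96,0,0,1, 0,0.96,0,0,1]' >/dev/null
python3 -m inch '[0,0.96,0,0,1, 0,0.96,0,0,1, 0,0.96,0,0,1, 0,0.96,0,0,1, 0,0.47,0,0,1]' >/dev/null
python3 -m inch '[0,0,0,0,1, 0,0,0,0,1, 0,0,0,0,1]'
python3 - <<'E'
from h import *
s=r.state();print(s["position"],s["eef_rot"], totool(np.array([.5665,-.2330,.142])-s["position"],s["eef_rot"][2]),s["wrist_force"])
E
```

```text
clock: 8.75
position: [0.5667, -0.2318, 0.1846]
eef_rot: [-3.14, 0.002, 0.016]
wrist_force: [0.1, -0.3, -3.8]
opening: 0.0621
grasp_force: 30.0
[ 0.5667391  -0.23181558  0.18455987] [-3.13973489e+00  2.17972407e-03  1.61245160e-02] [-0.009  0.039  1.419] [ 0.09981786 -0.33921072 -3.76480319]
```

```bash

python3 -m inch '[0,0.04,0.4,0,1, 0,0,0.5,0,1, 0,0,0.3,0,1, 0,0,0,0,1, 0,0,0,0,1]'
for i in 1; do python3 -m inch '[0,0,0.035,0,1, 0,0,0.035,0,1, 0,0,0,0,1, 0,0,0,0,1]'; done
python3 -m inch '[0,0,0.035,0,1, 0,0,0.035,0,1, 0,0,0,0,1, 0,0,0,0,1]'
python3 -m inch '[0,0,0.035,0,1, 0,0,0.035,0,1, 0,0,0,0,1, 0,0,0,0,1]'
```

```text
clock: 9.17
position: [0.5668, -0.2328, 0.1485]
eef_rot: [-3.14, 0.002, 0.018]
wrist_force: [-0.0, -0.0, -4.6]
opening: 0.0617
grasp_force: 30.0
clock: 9.5
position: [0.568, -0.2341, 0.1484]
eef_rot: [3.141, -0.001, 0.017]
wrist_force: [0.3, 0.7, -3.4]
opening: 0.0621
grasp_force: 30.0
clock: 9.83
position: [0.5675, -0.234, 0.1456]
eef_rot: [-3.141, 0.0, 0.016]
wrist_force: [0.0, -0.4, -4.3]
opening: 0.062
grasp_force: 30.0
clock: 10.17
position: [0.5675, -0.234, 0.1434]
eef_rot: [-3.141, 0.0, 0.017]
wrist_force: [-0.9, 0.4, -3.7]
opening: 0.0615
grasp_force: 30.0
```

```bash

python3 -m inch '[-0.025,-0.025,0.035,0,1, 0,0,0.035,0,1, 0,0,0,0,1, 0,0,0,0,1]'
python3 -m inch '[0,0,0.035,0,1, 0,0,0.035,0,1, 0,0,0,0,1, 0,0,0,0,1]'
python3 -m inch '[0,0,0.035,0,1, 0,0,0.035,0,1, 0,0,0,0,1, 0,0,0,0,1]'
python3 -m inch '[0,0,0.035,0,1, 0,0,0,0,1, 0,0,0,0,1]'
```

```text
clock: 10.5
position: [0.5668, -0.2332, 0.1414]
eef_rot: [-3.142, 0.0, 0.017]
wrist_force: [0.7, -0.3, -4.2]
opening: 0.0616
grasp_force: 30.0
clock: 10.83
position: [0.5668, -0.2333, 0.1393]
eef_rot: [-3.141, 0.0, 0.017]
wrist_force: [-1.0, 0.3, -4.4]
opening: 0.0618
grasp_force: 30.0
clock: 11.17
position: [0.5668, -0.2332, 0.1372]
eef_rot: [-3.141, 0.0, 0.017]
wrist_force: [-0.0, -0.7, -3.4]
opening: 0.0615
grasp_force: 30.0
clock: 11.42
position: [0.5668, -0.2332, 0.1362]
eef_rot: [-3.141, 0.0, 0.017]
wrist_force: [-0.3, -0.1, -4.1]
opening: 0.0617
grasp_force: 30.0
```

```bash

python3 -m inch '[0,0,0.035,0,1, 0,0,0,0,1, 0,0,0,0,1]'
python3 -m inch '[0,0,0.035,0,1, 0,0,0,0,1, 0,0,0,0,1]'
python3 -m inch '[0,0,0.035,0,1, 0,0,0,0,1, 0,0,0,0,1]'
```

```text
clock: 11.67
position: [0.5668, -0.2332, 0.1351]
eef_rot: [-3.141, 0.0, 0.017]
wrist_force: [-0.0, 0.6, -2.7]
opening: 0.0618
grasp_force: 30.0
clock: 11.92
position: [0.567, -0.2333, 0.1344]
eef_rot: [3.141, -0.0, 0.017]
wrist_force: [-0.5, 0.7, -2.8]
opening: 0.0615
grasp_force: 30.0
clock: 12.17
position: [0.5671, -0.2334, 0.1336]
eef_rot: [3.141, -0.001, 0.017]
wrist_force: [-1.0, -0.1, 0.1]
opening: 0.0617
grasp_force: 30.0
```

```bash

python3 -m inch '[0,0,0.035,0,1, 0,0,0,0,1, 0,0,0,0,1]'
python3 -m inch '[0,0,0.035,0,1, 0,0,0,0,1, 0,0,0,0,1]'
python3 -m inch '[0,0,0.035,0,1, 0,0,0,0,1, 0,0,0,0,1]'
```

```text
clock: 12.42
position: [0.5672, -0.2334, 0.1326]
eef_rot: [3.141, -0.001, 0.017]
wrist_force: [-0.8, 1.3, 2.6]
opening: 0.0615
grasp_force: 30.0
clock: 12.67
position: [0.5672, -0.2334, 0.1313]
eef_rot: [3.141, -0.001, 0.017]
wrist_force: [-1.4, 0.9, 2.4]
opening: 0.0618
grasp_force: 30.0
clock: 12.92
position: [0.567, -0.2333, 0.1297]
eef_rot: [3.141, -0.0, 0.017]
wrist_force: [1.0, -0.0, 0.4]
opening: 0.0617
grasp_force: 30.0
```

```bash

python3 -m inch '[0,0,0.03,0,1, 0,0,0,0,1, 0,0,0,0,1]'
python3 -m inch '[0,0,0.03,0,1, 0,0,0,0,1, 0,0,0,0,1]'
```

```text
clock: 13.17
position: [0.5669, -0.2333, 0.1284]
eef_rot: [-3.141, 0.0, 0.017]
wrist_force: [1.9, -0.2, -2.5]
opening: 0.0617
grasp_force: 30.0
clock: 13.42
position: [0.5668, -0.2332, 0.1275]
eef_rot: [-3.141, 0.0, 0.017]
wrist_force: [3.3, -0.6, -5.1]
opening: 0.0618
grasp_force: 30.0
```

```bash

python3 -m inch '[0,0,0.025,0,1, 0,0,0,0,1, 0,0,0,0,1]'
python3 -m inch '[0,0,0.02,0,1, 0,0,0,0,1, 0,0,0,0,1]'
```

```text
clock: 13.67
position: [0.5668, -0.2332, 0.127]
eef_rot: [-3.141, 0.0, 0.017]
wrist_force: [2.9, 0.0, -5.6]
opening: 0.0614
grasp_force: 30.0
clock: 13.92
position: [0.5668, -0.2332, 0.1268]
eef_rot: [-3.141, 0.0, 0.017]
wrist_force: [1.8, -0.7, -5.3]
opening: 0.062
grasp_force: 30.0
```

```bash

python3 -m inch '[0,0,0.02,0,1, 0,0,0,0,1, 0,0,0,0,1]'
python3 -m inch '[0,0,0.02,0,1, 0,0,0,0,1, 0,0,0,0,1]'
python3 -m inch '[0,0,0.02,0,1, 0,0,0,0,1, 0,0,0,0,1]'
```

```text
clock: 14.17
position: [0.5669, -0.2332, 0.1265]
eef_rot: [-3.142, -0.0, 0.017]
wrist_force: [0.5, 0.6, -2.9]
opening: 0.0621
grasp_force: 30.0
clock: 14.42
position: [0.567, -0.2333, 0.1261]
eef_rot: [3.142, -0.0, 0.017]
wrist_force: [0.9, 0.6, 0.1]
opening: 0.0614
grasp_force: 30.0
clock: 14.67
position: [0.5671, -0.2333, 0.1257]
eef_rot: [3.141, -0.001, 0.017]
wrist_force: [0.4, 1.2, 3.2]
opening: 0.0617
grasp_force: 29.9
```

```bash

python3 -m inch '[0,0,0.02,0,1, 0,0,0,0,1, 0,0,0,0,1]'
python3 -m inch '[0,0,-0.04,0,1, 0,0,0,0,1, 0,0,0,0,1]'
python3 -m inch '[0,0,0,0,0.4, 0,0,0,0,0, 0,0,0,0,0, 0,0,0,0,0, 0,0,0,0,0]'
python3 -m inch '[0,0,-0.3,0,0, 0,0,-0.5,0,0, 0,0,-0.9,0,0, 0,0,-0.9,0,0, 0,0,-0.9,0,0]'
python3 -m inch '[0.9,0,-0.9,0,0, 0,0,-0.9,0,0, 0,0,-0.9,0,0, 0,0,0,0,0, 0,0,0,0,0]'
python3 - <<'E'
from h import *
s=r.state();im,d,P=cloud("wrist");ci=camera_info("wrist");np.savez("w4.npz",im=im,d=d,P=P,K=ci["K"],R=ci["R"],t=ci["t"])
cv2.imwrite("pics/w4.png",cv2.resize(im,(800,600)))
for n in("wrist","side","scene"):
    if n!="wrist": im,d,P=cloud(n)
    Q=P[d>0]-[.5668,-.2333,0];h=np.hypot(Q[:,0],Q[:,1])
    D=Q[(h>.036)&(h<.068)&(Q[:,2]>.105)&(Q[:,2]<.14)]
    A=np.c_[D[:,:2],np.ones(len(D))];w=abs(D[:,2]-np.median(D[:,2]))<.004
    for _ in range(6):
        k=np.linalg.lstsq(A[w],D[w,2],rcond=None)[0];e=D[:,2]-A@k;w=abs(e)<.002
    C=Q[(h<.045)&(Q[:,2]>.140)&(Q[:,2]<.155)]
    print(n,"deck",k,"tilt deg",np.degrees(np.hypot(k[0],k[1])),w.sum(),e[w].std(),"collar top",np.median(C[:,2]))
E
```

```text
clock: 14.92
position: [0.5673, -0.2335, 0.1252]
eef_rot: [3.141, -0.001, 0.016]
wrist_force: [0.1, 1.1, 5.3]
opening: 0.0616
grasp_force: 29.9
clock: 15.17
position: [0.5671, -0.2334, 0.1256]
eef_rot: [3.141, -0.001, 0.017]
wrist_force: [1.3, 0.7, 2.1]
opening: 0.0616
grasp_force: 29.9
clock: 15.58
position: [0.5664, -0.2332, 0.1251]
eef_rot: [-3.141, 0.001, 0.017]
wrist_force: [0.4, -0.3, -0.2]
opening: 0.0868
grasp_force: 0.0
clock: 16.0
position: [0.5665, -0.2332, 0.232]
eef_rot: [-3.141, 0.001, 0.017]
wrist_force: [1.0, -0.2, 0.3]
opening: 0.0882
grasp_force: 0.0
clock: 16.42
position: [0.595, -0.2333, 0.3148]
eef_rot: [3.139, -0.005, 0.017]
wrist_force: [-0.2, -0.7, 0.0]
opening: 0.0886
grasp_force: 0.0
wrist deck [-0.00250208  0.00063838  0.12217263] tilt deg 0.14795095719850504 6171 0.0007127267653189031 collar top 0.14779017213325463
side deck [-0.00060508 -0.00244003  0.12338008] tilt deg 0.14403756895989925 328 0.0009760621935044132 collar top 0.14691953375187544
scene deck [-0.00756598  0.0024706   0.12363902] tilt deg 0.4560252152542484 767 0.0007475908989303552 collar top 0.14670319574219423
```

View pics/w4.png

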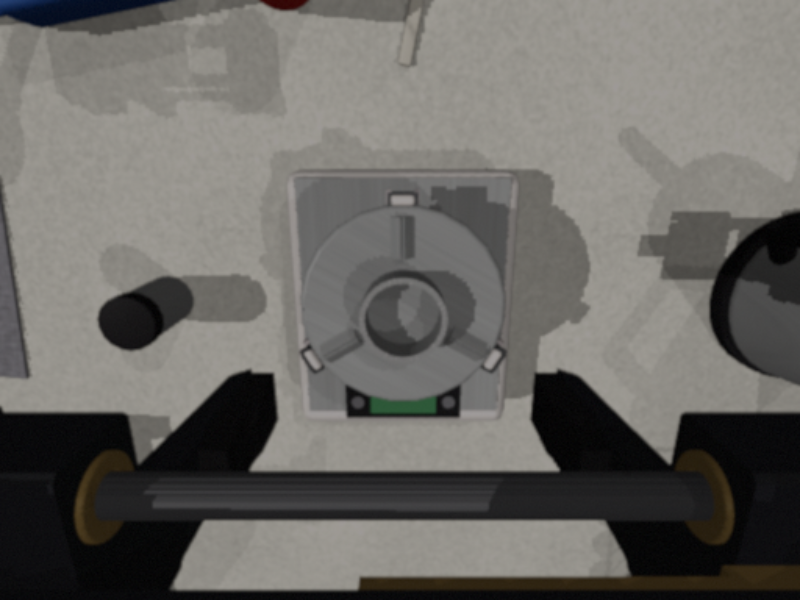

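The plate sits level (tilt about 0.15°) at the expected seat height. All three rollers, at (402,198), (312,357) and (494,357), hold its rim, with each ridge over an arm.

```bash
python3 -c "
from rig import r
print(r.sign_off())"
```

```text
the job is handed in; nothing more can be done
None
```

The bowl plate is back on the scale: grooves over the balls, level to about 0.15°, held by all three clips, with peak load on the scale about 10 N (limit 20 N); handed in at about 16.6 s of the 51 s allowed, with no other object touched.

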